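# Prove a dial height setter by fingertip before the set-up

## Task

Check that the dial height setter standing on the two stacked steel blocks works and repeats: with closed fingertips press its round top anvil lightly down until the needle has swung about half way round the dial, hold a moment, lift off so that the needle returns, then do it again and withdraw a hand's breadth or more. Do not drive the plunger to its stop, and do not lift or shift the setter or its blocks. Leave alone the second height setter, which stands near by on the bare worktop and is already zeroed, and the collet and edge finder between the two.

Things in the scene. Friction and masses are not known exactly. Their poses are not given: they have to be found in the camera images.
- check_anvil_top (a point): centre of the upper face of the anvil (a round light-metal plunger 19 mm across, standing about 10 mm proud of the body) of the height setter to be checked. At rest it is 114.5 mm above the worktop. It moves straight down against a spring of about 3.2 N per mm: 1.25 mm and about 4 N for half a turn of the needle, stop at 2.5 mm and about 8 N. z axis up.
- check_setter: the height setter to be checked: blue box 52 x 52 mm and 54 mm high with a round white dial on one side and the round anvil on top (64 mm high in all), 0.42 kg, loose, standing on the upper steel block. Origin at the middle of its underside; x points away from the dial side, z up.
- check_setter_needle (a joint): angle in rad of the needle on the dial of the setter to be checked: 0 with the anvil free (needle straight up), growing clockwise as the anvil goes down, 2.37 rad per mm, half a turn (3.14) at 1.3 mm, 5.93 at the stop (2.5 mm).
- upper_block: upper of the two stacked ground steel blocks under the setter to be checked, 51 x 76 mm and 25.4 mm high, with holes, loose. Origin at the middle of its underside, z up.
- lower_block: lower of the two stacked ground steel blocks, 51 x 76 mm and 25.4 mm high, with holes, loose on the worktop. Origin at the middle of its underside, z up.
- spare_setter: second height setter, exactly alike, standing directly on the worktop on the other side (left or right) of the work area (64 mm high in all), loose: not to be touched. Origin at the middle of its underside; x points away from its dial.
- spare_setter_needle (a joint): needle of the second height setter, rad, as for the first: stays at 0.
- collet: bystander: light-metal tapered collet standing upright, 33 mm across, 40 mm high, loose. Origin at the middle of its underside.
- edge_finder: bystander: light-metal rod (edge finder), 12 mm thick, 53 mm long along its y axis, lying on the worktop, loose. Origin at the middle of its underside.
Not all that is in view belongs to the job. What is shaped like the check_setter but brown or green is not meant.

How it is judged:
By the outcome, as a careful person would: the job done as asked, in the order asked, and still so for the second after the job is handed in, with the robot touching nothing.
It also fails if it takes over 40 s, if anything falls off the work surface, if the arm or the gripper's body presses on something with over 40 N, if the wrist force passes 120 N, or if a joint passes its speed limit or range.

## Robot

A 6-joint arm with a two-finger parallel gripper is mounted at the origin on a cart in front of the work surface, level with it; the furniture and walls round the work are solid. World frame = base frame: x ahead of the robot, y to its left, z up, the work surface at z = 0. Lengths are in mm, angles in rad, forces in N, time in s.
With the tool pointing down it reaches from about 300 to 775 mm from the base axis. Payload 14.6 kg.
Tool frame: the origin (TCP) lies midway between the tips of the shut fingers; the grasp point (between the pads) lies 19 mm behind it (manip.hold_point_z is the distance from the TCP to the grasp point, in mm); z points along the fingers, y is the direction in which the jaws open and shut (so a half turn about z gives the same grasp; the last joint's range is limited). The gripper opens to 94 mm and grips with 3 to 60 N. Pads are 16 mm wide; open, the fingers measure 119 mm over their backs; the gripper's body (75 mm by 177 mm) begins 78 mm behind the grasp point.
Start: joints at [-1.233, 0.3, 1.521, -0, 1.321, -0.067], TCP at [216.601, -505.542, 205.446] pointing down, gripper open.
Joint ranges: [-3.03, 3.03], [-0.79, 2.21], [0.23, 2.52], [-1.04, 4.18], [0, 3.07], [-2.55, 2.55]. Speed limits (rad/s): [2.22, 2.22, 2.57, 3.14, 3.14, 3.14].

## Interface

Orientations are given as [roll, pitch, yaw] about the fixed x, y, z axes, in that order (R = Rz(yaw) Ry(pitch) Rx(roll)).
In Python, from cell import manip gives the robot as it stands.
- The arm moves only by the shell command python3 -m crank 'ROWS' [OPENING] [FORCE]. ROWS is JSON, a list of rows, each an object with "offset": the shift along the world's x, y, z in m, a list of three; "spin": the turn about the world's z in degrees. In form: [{"offset": [dx, dy, dz], "spin": spin}, ...]. A call has exactly 8 rows; each row is the pose to reach, as a shift and turn from the pose measured when the call began; what a row does not reach only later rows make up. A row lasts 1/12 s, in which the tool goes at most 41.7 mm and 7.16 degrees, less where a joint would pass 70% of its speed; a pose out of reach is approached as far as the arm can. A call with a gripper value outside its range is refused whole. OPENING is the opening, from 0 (shut) to 1 (fully open), set as the call begins (- or left out, the last holds). The fingers move at their own pace and stop on an object; FORCE is the grip in N (left out, the last holds). Time passes only in rows, so rows that repeat a pose let the fingers close, or fill a call up. It gives the time, the measured TCP pose, the force and the opening at its end, in the units of the state.
- manip.read_state(): the state, without advancing time (a new reading comes with each control period).
- manip.camera(name): name is "side" or "top"; returns a dict with "pixels" (384x512x3 uint8, red, green, blue), "fx", "fy", "cx", "cy" (pixels), "extrinsics" (4x4, takes a point from world to camera coordinates). Camera axes: x right, y down, z forward; pixel columns grow to the right and rows downward; lengths in mm; the calibration is good to about 2 mm. A picture is of the moment at which its call begins. There is no depth.
- manip.sign_off(): hands the job in, once; it reports no verdict.
Trained networks look in a picture, given as the dict that the camera call returned (one of the last four; its "shot" number tells which), for a name from the list of things; names that differ only in an ending like _2 or _b are one class to them, and where a whole thing is asked for, a point or a joint stands for the part that bears it (a point fixed in the world has none). Each returns a list of dicts, best first, with "conf" (0 to 1); they miss things now and then, are a little off and sometimes report something else, mostly with a low value. They report only what shows in the picture. A call takes as long as a camera call. They do not tell look-alikes from the thing itself.
- manip.search_frame(picture, name): "location" ([x, y, z] in mm, in world coordinates, good to about 4 mm: the middle of the surface that is visible of it).
- manip.masks_of(picture, name): "mask" (384x512 bool, what is visible of it).
The state is a dict: "clock": time; "joints": joint angles; "qd": joint speeds; "effort": joint torques, N m; "eef_pos": TCP position; "eef_rot": TCP orientation; "wrist_force": force on the tool from outside, world axes, zero at the start; "moment": the same for the moment, N m; "finger_gap": finger opening in mm.
Only numpy, scipy, OpenCV 4.12 (cv2) and the standard library are available. Lean on these libraries where they do the work, as an engineer would, in place of code of your own. Each camera call takes 0.05 s, during which the arm holds its last target. There are 200 camera calls.

## Working session

There is one attempt and no reset: what is moved stays moved. The work goes in short steps, Python scripts to look and compute and a shell command to move; the robot and the scene stay as the last step left them, time stands still between calls to the robot, and variables do not carry over. Pictures are saved under pics/ and viewed, about 8 in all and at most 12, crops included, and the job is handed in when it is done.

```bash
ls; mkdir -p pics; python3 - <<'E'
from cell import manip
import cv2
print(manip.read_state())
for n in ("side","top"):
    p=manip.camera(n); cv2.imwrite(f"pics/{n}0.png",p["pixels"][:,:,::-1])
    print(n,p["fx"],p["cx"],p["cy"],p["extrinsics"].round(3).tolist())
    for k in ("check_anvil_top","check_setter","spare_setter","upper_block","lower_block","collet","edge_finder"):
        print(k,[(d["location"],round(d["conf"],2)) for d in manip.search_frame(p,k)])
        
E
```

```text
pics
{'clock': 0.0, 'joints': array([-1.23257862e+00,  3.00446006e-01,  1.52156521e+00,  1.89132072e-05,
        1.32070533e+00, -6.65947413e-02]), 'qd': array([ 5.54078753e-04,  5.59572663e-05, -7.25785172e-04, -5.52180962e-04,
       -5.00969323e-04, -1.80154683e-04]), 'effort': array([-1.61739157e-03, -5.31820428e+01, -3.52734804e+01,  7.07103079e-02,
        2.42884067e-02, -1.09568807e-04]), 'eef_pos': array([ 216.53450828, -505.30184522,  204.90681219]), 'eef_rot': array([-3.14047247e+00, -9.30689369e-05,  4.04807708e-01]), 'wrist_force': array([0.54071266, 0.22220337, 0.29173385]), 'moment': array([0.07236079, 0.06554042, 0.01770278]), 'finger_gap': 94.18387796614097}
side 460.24747668851177 260.5037857314536 194.32220762888429 [[-0.863, -0.505, -0.015, 476.35], [-0.278, 0.499, -0.821, 203.44], [0.422, -0.704, -0.571, 1003.452], [0.0, 0.0, 0.0, 1.0]]
check_anvil_top [([443.3, 362.0, 69.1], 0.62), ([594.3, 194.8, 46.2], 0.59), ([529.5, 282.5, 64.1], 0.58), ([486.5, 114.8, 64.3], 0.36)]
check_setter [([433.9, 367.0, 56.3], 0.96), ([515.0, 299.5, 45.0], 0.93), ([476.3, 126.5, 48.1], 0.86), ([579.2, 172.7, 95.1], 0.84)]
spare_setter []
upper_block [([593.9, 191.3, 43.3], 0.66)]
lower_block [([581.4, 191.1, 12.0], 0.76)]
collet [([459.5, 21.5, 31.2], 0.6)]
edge_finder [([563.8, 3.4, 7.7], 0.54)]
top 444.3139866982325 260.08823511712285 197.0601248759149 [[0.025, -0.999, 0.032, -10.658], [-0.989, -0.03, -0.148, 555.584], [0.149, -0.027, -0.989, 1193.371], [0.0, 0.0, 0.0, 1.0]]
check_anvil_top [([447.4, 358.7, 67.2], 0.36)]
check_setter [([583.0, 158.1, 102.0], 0.9), ([443.6, 352.1, 53.6], 0.82), ([521.9, 276.7, 53.6], 0.67)]
spare_setter [([537.4, -139.0, 53.2], 0.9)]
upper_block []
lower_block []
collet [([457.8, 13.9, 38.8], 0.62)]
edge_finder [([561.0, -0.2, 9.4], 0.61)]
```

View pics/side0.png

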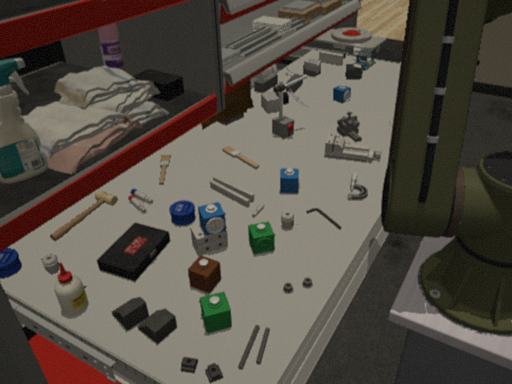

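View pics/top0.png

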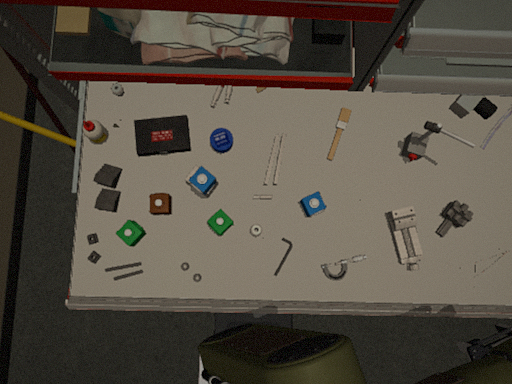

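Candidates, as (side image; top image):
- Blue setter on the blocks: (211,218); (202,180). This is the chosen one.
- Blue spare on the bare top: (289,180); (313,204).
- Green setters: (262,236) and (215,311); (220,222) and (130,232).
- Brown setter: (204,272); (159,203).

I'll check the choice in a close crop.

```bash
python3 - <<'E'
import cv2,numpy as np
s=cv2.imread("pics/side0.png")[190:260,176:246]; t=cv2.imread("pics/top0.png")[145:215,167:237]
f=lambda a:cv2.resize(a,(392,392),interpolation=cv2.INTER_CUBIC)
c=np.clip(np.hstack([f(s),f(t)])*1.5,0,255).astype(np.uint8)
cv2.imwrite("pics/crop0.png",c)
E
```

```text
(no output)
```

View pics/crop0.png

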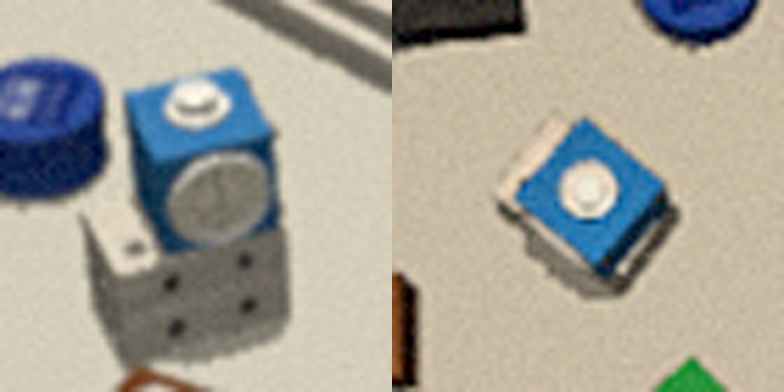

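The crop shows the blue setter on the stacked blocks. Its dial faces the side camera with the needle up. The anvil top is at about side (210.4,206) and top (201.6,178.3).

```bash
python3 - <<'E'
from cell import manip
import numpy as np
ps={n:manip.camera(n) for n in("side","top")}
px={"side":(210.4,206),"top":(201.6,178.3)}
A=[];b=[]
for n,p in ps.items():
    E=p["extrinsics"];R=E[:3,:3];c=-R.T@E[:3,3]
    d=R.T@np.array([(px[n][0]-p["cx"])/p["fx"],(px[n][1]-p["cy"])/p["fy"],1]);d/=np.linalg.norm(d)
    print(n,"at z=114.5:",(c+d*(114.5-c[2])/d[2]).round(1))
    P=np.eye(3)-np.outer(d,d);A.append(P);b.append(P@c)
x=np.linalg.lstsq(np.vstack(A),np.hstack(b),rcond=None)[0];print("tri",x.round(1))
s=manip.read_state();print(s["eef_pos"],np.degrees(s["eef_rot"]))
E
```

```text
side at z=114.5: [589.5 163.4 114.5]
top at z=114.5: [589.8 161.1 114.5]
tri [590.5 161.5 112.9]
[ 216.61586491 -505.5505      205.44636797] [-1.79999960e+02  1.78533504e-03  2.31959086e+01]
```

```bash
python3 -m crank '[{"offset":[0.015,0.027,0.005],"spin":0},{"offset":[0.03,0.054,0.01],"spin":0},{"offset":[0.046,0.083,0.015],"spin":0},{"offset":[0.062,0.11,0.02],"spin":0},{"offset":[0.077,0.137,0.02],"spin":0},{"offset":[0.092,0.165,0.02],"spin":0},{"offset":[0.107,0.19,0.02],"spin":0},{"offset":[0.122,0.218,0.02],"spin":0}]' 0 10; python3 -m crank '[{"offset":[0.015,0.027,0],"spin":0},{"offset":[0.03,0.054,0],"spin":0},{"offset":[0.046,0.083,0],"spin":0},{"offset":[0.062,0.11,0],"spin":0},{"offset":[0.077,0.137,0],"spin":0},{"offset":[0.092,0.165,0],"spin":0},{"offset":[0.107,0.19,0],"spin":0},{"offset":[0.122,0.218,0],"spin":0}]'
```

```text
clock: 1.57
eef_pos: [339.1, -286.4, 225.6]
eef_rot: [3.141, -0.0, 0.405]
wrist_force: [0.3, -0.3, 0.2]
finger_gap: 44.2
clock: 2.23
eef_pos: [461.6, -67.0, 225.8]
eef_rot: [3.141, -0.001, 0.405]
wrist_force: [0.9, -0.5, 0.2]
finger_gap: 0.3
```

```bash
python3 -m crank '[{"offset":[0.02,0.036,0],"spin":0},{"offset":[0.04,0.072,0],"spin":0},{"offset":[0.06,0.108,0],"spin":0},{"offset":[0.08,0.144,0],"spin":0},{"offset":[0.1,0.18,-0.01],"spin":0},{"offset":[0.118,0.21,-0.03],"spin":0},{"offset":[0.128,0.229,-0.05],"spin":0},{"offset":[0.128,0.229,-0.07],"spin":0}]'
python3 -m crank '[{"offset":[0,0,-0.01],"spin":0},{"offset":[0,0,-0.02],"spin":0},{"offset":[0,0,-0.025],"spin":0},{"offset":[0,0,-0.028],"spin":0},{"offset":[0,0,-0.028],"spin":0},{"offset":[0,0,-0.028],"spin":0},{"offset":[0,0,-0.028],"spin":0},{"offset":[0,0,-0.028],"spin":0}]'
python3 - <<'E'
from cell import manip
import cv2,numpy as np
s=manip.read_state();print(s["eef_pos"],s["wrist_force"])
f=lambda a:cv2.resize(a,(392,392),interpolation=cv2.INTER_CUBIC)
a=manip.camera("side")["pixels"][190:260,176:246,::-1];b=manip.camera("top")["pixels"][145:215,167:237,::-1]
cv2.imwrite("pics/crop1.png",np.clip(np.hstack([f(a),f(b)])*1.5,0,255).astype(np.uint8))
E
```

```text
clock: 2.9
eef_pos: [590.4, 165.5, 154.2]
eef_rot: [3.141, -0.001, 0.408]
wrist_force: [-0.2, -0.4, -0.3]
finger_gap: 0.5
clock: 3.57
eef_pos: [590.7, 165.4, 127.0]
eef_rot: [3.141, -0.002, 0.407]
wrist_force: [0.0, -0.4, -0.5]
finger_gap: 0.2
[590.7009592  165.40817077 127.00764782] [ 0.03834734 -0.35692421 -0.52505431]
```

View pics/crop1.png

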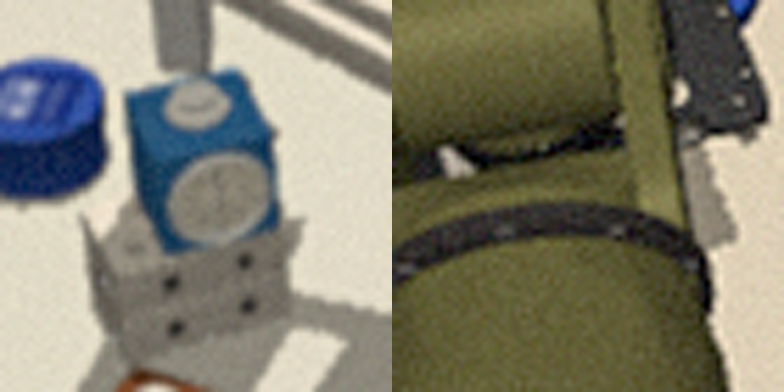

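The fingers are just above the anvil, slightly left of centre in the side view: finger middle at crop x≈184, anvil at 196. The needle is straight up. I'll correct the position and go down to z≈118.

```bash
python3 -m crank '[{"offset":[-0.001,-0.004,0],"spin":0},{"offset":[-0.001,-0.004,-0.002],"spin":0},{"offset":[-0.001,-0.004,-0.004],"spin":0},{"offset":[-0.001,-0.004,-0.006],"spin":0},{"offset":[-0.001,-0.004,-0.008],"spin":0},{"offset":[-0.001,-0.004,-0.009],"spin":0},{"offset":[-0.001,-0.004,-0.009],"spin":0},{"offset":[-0.001,-0.004,-0.009],"spin":0}]'
python3 - <<'E'
from cell import manip
import cv2,numpy as np
p=manip.camera("side")
for i in range(2):
    manip.camera("side");s=manip.read_state();print(s["eef_pos"],s["wrist_force"])
E=p["extrinsics"];v=E[:3,:3]@s["eef_pos"]+E[:3,3];print("tcp px",p["fx"]*v[0]/v[2]+p["cx"],p["fy"]*v[1]/v[2]+p["cy"])
a=p["pixels"][170:240,176:246,::-1]
cv2.imwrite("pics/crop2.png",np.clip(cv2.resize(a,(560,560),interpolation=cv2.INTER_CUBIC)*1.7,0,255).astype(np.uint8))
E
```

```text
clock: 4.33
eef_pos: [589.5, 161.5, 117.6]
eef_rot: [3.141, -0.001, 0.408]
wrist_force: [-0.2, 0.4, -0.1]
finger_gap: 0.2
[589.61270627 161.50464885 117.73593895] [0.64312064 0.19713415 0.38924931]
[589.60540535 161.48821287 117.75572902] [-0.55217458 -0.55623652 -0.69685164]
tcp px 210.74599121734198 204.44413025848718
```

View pics/crop2.png

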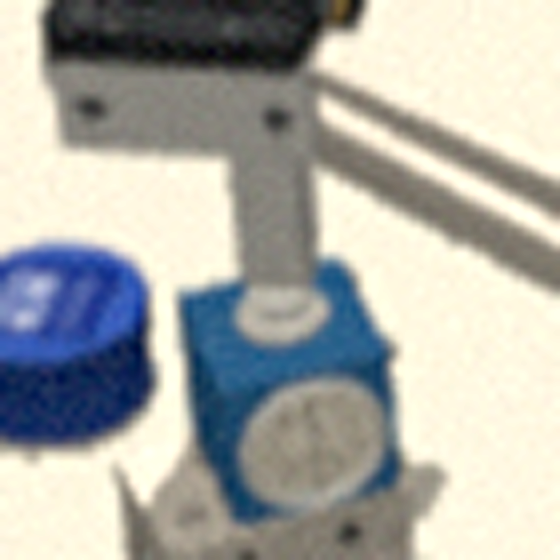

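Centred over the anvil (finger x≈277, anvil x≈283 in the crop), with no contact yet. Next a slow descent to contact.

```bash
python3 -m crank '[{"offset":[0,0,-0.0005],"spin":0},{"offset":[0,0,-0.001],"spin":0},{"offset":[0,0,-0.0015],"spin":0},{"offset":[0,0,-0.002],"spin":0},{"offset":[0,0,-0.0025],"spin":0},{"offset":[0,0,-0.003],"spin":0},{"offset":[0,0,-0.0033],"spin":0},{"offset":[0,0,-0.0033],"spin":0}]'
python3 - <<'E'
from cell import manip
import numpy as np
F=[];Z=[]
for i in range(4):
    manip.camera("side");s=manip.read_state();F.append(s["wrist_force"]);Z.append(s["eef_pos"])
print(np.mean(F,0),np.mean(Z,0),np.std(Z,0))
E
```

```text
clock: 5.15
eef_pos: [589.6, 161.5, 114.5]
eef_rot: [3.141, -0.001, 0.408]
wrist_force: [-0.4, -0.4, 1.3]
finger_gap: 0.5
[-0.70106373 -0.26560403  1.35846717] [589.63076426 161.50766794 114.53344411] [0.00802355 0.00978364 0.01003546]
```

```bash
cat > look.py <<'E'
from cell import manip
import numpy as np,cv2,sys
F=[];Z=[]
for i in range(5):
    p=manip.camera("side");s=manip.read_state();F.append(s["wrist_force"]);Z.append(s["eef_pos"])
print("t",s["clock"],"F",np.mean(F,0).round(2),"pos",np.mean(Z,0).round(2))
a=p["pixels"][170:240,176:246,::-1]
cv2.imwrite(sys.argv[1],np.clip(cv2.resize(a,(560,560),interpolation=cv2.INTER_CUBIC)*1.7,0,255).astype(np.uint8))
E
python3 -m crank '[{"offset":[0,0,-0.0002],"spin":0},{"offset":[0,0,-0.0004],"spin":0},{"offset":[0,0,-0.0006],"spin":0},{"offset":[0,0,-0.0006],"spin":0},{"offset":[0,0,-0.0006],"spin":0},{"offset":[0,0,-0.0006],"spin":0},{"offset":[0,0,-0.0006],"spin":0},{"offset":[0,0,-0.0006],"spin":0}]'
python3 look.py pics/p1.png
```

```text
clock: 6.02
eef_pos: [589.7, 161.5, 114.0]
eef_rot: [3.141, -0.002, 0.408]
wrist_force: [-1.5, -0.2, 2.4]
finger_gap: 0.4
t 6.2667 F [-0.83  0.17  2.95] pos [589.66 161.5  113.97]
```

View pics/p1.png

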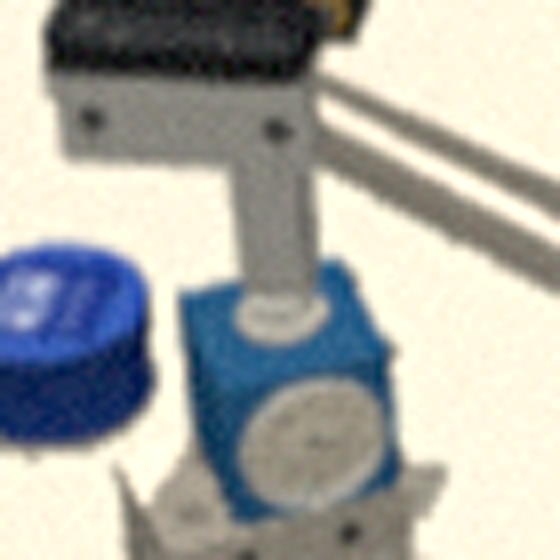

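The needle now points to the right, about a quarter turn or a bit more. The force of 2.95 N agrees. About 0.4 mm more is needed.

```bash
python3 -m crank '[{"offset":[0,0,-0.0002],"spin":0},{"offset":[0,0,-0.0004],"spin":0},{"offset":[0,0,-0.0004],"spin":0},{"offset":[0,0,-0.0004],"spin":0},{"offset":[0,0,-0.0004],"spin":0},{"offset":[0,0,-0.0004],"spin":0},{"offset":[0,0,-0.0004],"spin":0},{"offset":[0,0,-0.0004],"spin":0}]'
python3 look.py pics/p2.png
```

```text
clock: 6.93
eef_pos: [589.7, 161.5, 113.6]
eef_rot: [3.141, -0.002, 0.408]
wrist_force: [-1.0, -0.7, 5.1]
finger_gap: 1.0
t 7.1833 F [-1.21  0.1   3.79] pos [589.67 161.5  113.57]
```

View pics/p2.png

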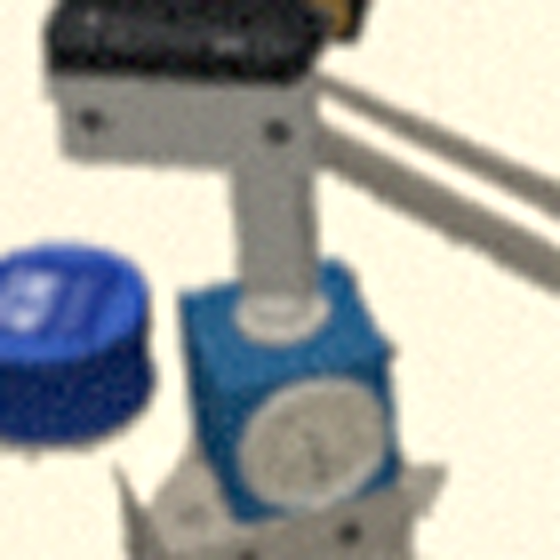

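The needle points straight down, about half a turn, at 3.8 N and z=113.57, held for about 0.8 s. Now I lift off.

```bash
python3 -m crank '[{"offset":[0,0,0.0005],"spin":0},{"offset":[0,0,0.0015],"spin":0},{"offset":[0,0,0.003],"spin":0},{"offset":[0,0,0.005],"spin":0},{"offset":[0,0,0.007],"spin":0},{"offset":[0,0,0.0074],"spin":0},{"offset":[0,0,0.0074],"spin":0},{"offset":[0,0,0.0074],"spin":0}]'
python3 look.py pics/r1.png
```

```text
clock: 7.85
eef_pos: [589.6, 161.5, 120.9]
eef_rot: [3.141, -0.002, 0.408]
wrist_force: [-0.4, -0.6, 0.3]
finger_gap: 0.6
t 8.1 F [-0.01 -0.05  0.01] pos [589.62 161.49 120.87]
```

View pics/r1.png

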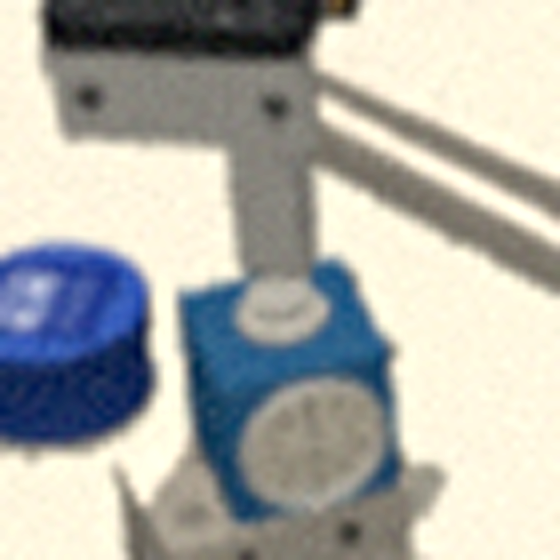

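The needle is back straight up and the force is 0. Second press.

```bash
python3 -m crank '[{"offset":[0,0,-0.002],"spin":0},{"offset":[0,0,-0.004],"spin":0},{"offset":[0,0,-0.0055],"spin":0},{"offset":[0,0,-0.006],"spin":0},{"offset":[0,0,-0.0064],"spin":0},{"offset":[0,0,-0.0067],"spin":0},{"offset":[0,0,-0.007],"spin":0},{"offset":[0,0,-0.007],"spin":0}]'
python3 look.py pics/p3.png
```

```text
clock: 8.77
eef_pos: [589.6, 161.5, 114.0]
eef_rot: [3.141, -0.001, 0.408]
wrist_force: [-1.6, -1.3, 3.0]
finger_gap: 0.1
t 9.0167 F [-1.78 -0.42  2.88] pos [589.61 161.48 114.  ]
```

Same as the first time at this height (2.9 N). Now down to 113.57.

```bash
python3 -m crank '[{"offset":[0,0,-0.0002],"spin":0},{"offset":[0,0,-0.0004],"spin":0},{"offset":[0,0,-0.00044],"spin":0},{"offset":[0,0,-0.00044],"spin":0},{"offset":[0,0,-0.00044],"spin":0},{"offset":[0,0,-0.00044],"spin":0},{"offset":[0,0,-0.00044],"spin":0},{"offset":[0,0,-0.00044],"spin":0}]'
python3 look.py pics/p4.png
```

```text
clock: 9.68
eef_pos: [589.6, 161.5, 113.6]
eef_rot: [3.141, -0.001, 0.408]
wrist_force: [-2.7, 0.2, 4.7]
finger_gap: 0.7
t 9.9333 F [-2.42 -1.24  3.82] pos [589.63 161.49 113.55]
```

View pics/p4.png

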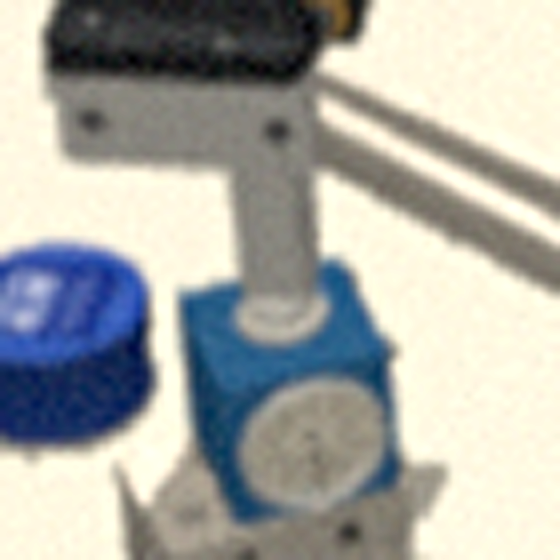

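The needle is straight down again at 3.8 N, with the setter unmoved. Lifting off and withdrawing about 140 mm, straight up.

```bash
python3 -m crank '[{"offset":[0,0,0.0005],"spin":0},{"offset":[0,0,0.0015],"spin":0},{"offset":[0,0,0.004],"spin":0},{"offset":[0,0,0.01],"spin":0},{"offset":[0,0,0.02],"spin":0},{"offset":[0,0,0.035],"spin":0},{"offset":[0,0,0.05],"spin":0},{"offset":[0,0,0.06],"spin":0}]'
python3 -m crank '[{"offset":[0,0,0.015],"spin":0},{"offset":[0,0,0.035],"spin":0},{"offset":[0,0,0.055],"spin":0},{"offset":[0,0,0.07],"spin":0},{"offset":[0,0,0.08],"spin":0},{"offset":[0,0,0.08],"spin":0},{"offset":[0,0,0.08],"spin":0},{"offset":[0,0,0.08],"spin":0}]'
python3 look.py pics/end.png
```

```text
clock: 10.6
eef_pos: [590.1, 161.6, 176.0]
eef_rot: [3.141, -0.004, 0.408]
wrist_force: [0.8, 1.0, 0.5]
finger_gap: 0.5
clock: 11.27
eef_pos: [589.8, 161.5, 254.8]
eef_rot: [3.141, -0.002, 0.408]
wrist_force: [0.0, -0.2, -0.6]
finger_gap: 0.5
t 11.5167 F [-0.25  0.05 -0.04] pos [589.9  161.55 254.98]
```

View pics/end.png

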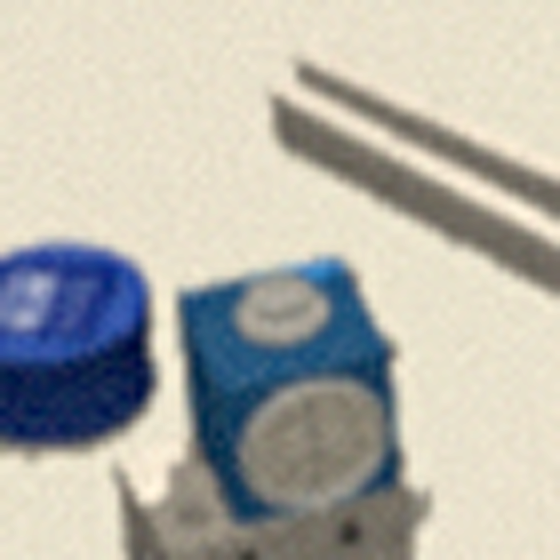

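The needle is straight up again, the setter and blocks have not moved, and the tool is 140 mm above the anvil. Handing in.

```bash
python3 -c "
from cell import manip
print(manip.sign_off())"
```

```text
the job is handed in; nothing more can be done
None
```

I pressed the blue setter on the two blocks twice with closed fingertips, and both presses gave the same result. The job was handed in at about 11.5 s of the 40 s allowed.

| Check | Press 1 | Press 2 |
|---|---|---|
| Needle at the hold | straight down, about half a turn | straight down, about half a turn |
| Force averaged over the hold | 3.8 N | 3.8 N |
| Fingertip height at the hold | 113.57 mm | 113.55 mm |
| Needle after lift-off | straight up | straight up |

- **Plunger depth:** by the force, the plunger went down about 1.2 mm, well short of the 2.5 mm stop. The fingertip height implies slightly less, about 0.95 mm. The needle pictures fit the force figure, so I trusted that.
- **Sideways force:** it reached about 2.5 N in the second press (about 1.2 N in the first), but the setter and upper block look unmoved in the close-up pictures.
- **Withdrawal:** the tool ended about 140 mm above the anvil with no force on it.
- **Not checked at the end:** I did not look again at the spare setter, the collet or the edge finder. The arm travelled about 225 mm above the worktop and came down only over the setter being checked.

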